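# Load the calibration standards into the sample changer

### The job

Load the sample changer for its calibration run: put each of the four colour-coded standards (red, yellow, blue and green lid) in the turntable cup of its own colour, standing upright on the cup's floor. Keep the beakers upright and set them down rather than dropping them. Leave the two grey-lidded samples that are already on the turntable where they are.

Things in the scene. Friction and masses are not known exactly. Their poses are not given: they have to be found in the camera images.
- beaker_red: Standard (acid buffer): closed upright white beaker with red lid (small dark dip hole in the middle) and red band. Cylinder 45 mm in diameter, 80 mm tall with its fixed, flush lid; about 110 g. Origin: centre of its underside; z up. Starts on the bench right (-y) of the sample changer; beakers are 80 mm or more apart, centre to centre, with things under 16 mm high lying between.
- beaker_yellow: Standard (neutral buffer): closed upright white beaker with yellow lid (small dark dip hole in the middle) and yellow band. Cylinder 45 mm in diameter, 80 mm tall with its fixed, flush lid; about 110 g. Origin: centre of its underside; z up. Starts on the bench right (-y) of the sample changer; beakers are 80 mm or more apart, centre to centre, with things under 16 mm high lying between.
- beaker_blue: Standard (alkaline buffer): closed upright white beaker with blue lid (small dark dip hole in the middle) and blue band. Cylinder 45 mm in diameter, 80 mm tall with its fixed, flush lid; about 110 g. Origin: centre of its underside; z up. Starts on the bench right (-y) of the sample changer; beakers are 80 mm or more apart, centre to centre, with things under 16 mm high lying between.
- beaker_green: Standard (check standard): closed upright white beaker with green lid (small dark dip hole in the middle) and green band. Cylinder 45 mm in diameter, 80 mm tall with its fixed, flush lid; about 110 g. Origin: centre of its underside; z up. Starts on the bench right (-y) of the sample changer; beakers are 80 mm or more apart, centre to centre, with things under 16 mm high lying between.
- cup_red: Red round open cup for the red beaker, fixed on the sample changer's turntable. Origin: centre of its underside, on the turntable's top 92 mm above the bench; z up; yaw means nothing. 22 mm tall, floor 3 mm thick (a seated beaker's underside is 3 mm above this origin). The wall flares: inner diameter 57 mm at the floor, 66 mm at the rim, outer 71 mm.
- cup_yellow: Yellow round open cup for the yellow beaker, fixed on the sample changer's turntable. Origin: centre of its underside, on the turntable's top 92 mm above the bench; z up; yaw means nothing. Sizes as the red cup. The four coloured cups stand 100 mm from the turntable's axis at the corners of a square, so their mean is the axis; midway between, on the same circle, are four like grey cups (76 mm from cup to cup).
- cup_blue: Blue round open cup for the blue beaker, fixed on the sample changer's turntable. Origin: centre of its underside, on the turntable's top 92 mm above the bench; z up; yaw means nothing. Sizes as the red cup. The turntable is a white disc 290 mm across that does not turn, with a teal knob in its middle, 22 mm high, 68 mm across.
- cup_green: Green round open cup for the green beaker, fixed on the sample changer's turntable. Origin: centre of its underside, on the turntable's top 92 mm above the bench; z up; yaw means nothing. Sizes as the red cup. The changer's column, 270 mm tall, stands left (+y) of the turntable, its near face 230 mm from the axis.
- sample_a: Sample beaker, 45 mm in diameter and 80 mm tall like the coloured ones but with a grey lid and band, already standing in a grey cup of the turntable; to be left as it is. Its top is 175 mm above the bench. Origin: centre of its underside; z up.
- sample_b: Sample beaker, 45 mm in diameter and 80 mm tall like the coloured ones but with a grey lid and band, already standing in a grey cup of the turntable; to be left as it is. Its top is 175 mm above the bench. Origin: centre of its underside; z up.

How it is judged:
At the end, for the whole second after the job is handed in: Each coloured beaker stands in the cup of its own colour: centre within 10 mm of the cup's, underside on the cup's floor (0 to 7 mm above the cup's underside), tilted less than 0.08 rad, at rest and let go; both grey-lidded samples are upright within 15 mm of where they were (horizontal distance between beaker_red and cup_red below 0.01 m and z of beaker_red in the frame of cup_red between 0 and 0.007 m and angle between each of beaker_red, beaker_yellow, beaker_blue, beaker_green, sample_a, sample_b's own z axis and vertical below 0.08 rad and linear speed of each of beaker_red, beaker_yellow, beaker_blue, beaker_green, sample_a, sample_b below 0.02 m/s and horizontal distance between beaker_yellow and cup_yellow below 0.01 m and z of beaker_yellow in the frame of cup_yellow between 0 and 0.007 m and horizontal distance between beaker_blue and cup_blue below 0.01 m and z of beaker_blue in the frame of cup_blue between 0 and 0.007 m and horizontal distance between beaker_green and cup_green below 0.01 m and z of beaker_green in the frame of cup_green between 0 and 0.007 m and distance of each of sample_a, sample_b from where it was at the start of the episode below 0.015 m); the robot touches nothing.
It fails at once if a grey-lidded sample was lifted, shoved or tipped (moved over 15 mm or tilted over 0.3 rad) (distance of any of sample_a, sample_b from where it was at the start of the episode above 0.015 m or angle between any of sample_a, sample_b's own z axis and vertical above 0.3 rad).
It fails at once if a coloured beaker was tipped over or carried far from upright (over 0.5 rad) (angle between any of beaker_red, beaker_yellow, beaker_blue, beaker_green's own z axis and vertical above 0.5 rad).
It fails at once if a coloured beaker was dropped or thrown (faster than 0.6 m/s while not in the fingers, a fall of about 20 mm) ((linear speed of beaker_red above 0.6 m/s and contact force between the fingers and beaker_red below 0.01 N) or (linear speed of beaker_yellow above 0.6 m/s and contact force between the fingers and beaker_yellow below 0.01 N) or (linear speed of beaker_blue above 0.6 m/s and contact force between the fingers and beaker_blue below 0.01 N) or (linear speed of beaker_green above 0.6 m/s and contact force between the fingers and beaker_green below 0.01 N)).
It also fails if it takes over 115 s, if anything falls off the work surface, if the arm or the gripper's body presses on something with over 40 N, if the wrist force passes 120 N, or if a joint passes its speed limit or range.

### The arm

A 6-joint arm with a two-finger parallel gripper is mounted at the origin on the work surface. World frame = base frame: x ahead of the robot, y to its left, z up, the work surface at z = 0. Lengths are in m, angles in rad, forces in N, time in s.
With the tool pointing down it reaches from about 0.35 to 0.95 m from the base axis. Payload 17.4 kg.
Tool frame: the origin (TCP) lies midway between the tips of the shut fingers; the grasp point (between the pads) lies 19 mm behind it; z points along the fingers, y is the direction in which the jaws open and shut (so a half turn about z gives the same grasp; the last joint's range is limited). The gripper opens to 93 mm and grips with 3 to 60 N. Pads are 15 mm wide; open, the fingers measure 128 mm over their backs; the gripper's body (75 mm by 188 mm) begins 65 mm behind the grasp point.
Start: joints at [-1.257, 0.116, 1.442, -0, 1.584, -0.038], TCP at [0.233, -0.634, 0.219] pointing down, gripper open.
Joint ranges: [-2.83, 2.83], [-0.83, 2.19], [0.07, 2.5], [-1.14, 4.28], [0.01, 3], [-2.97, 2.97]. Speed limits (rad/s): [1.89, 1.89, 2.22, 3.14, 3.14, 3.14].

### API

Orientations are given as a rotation vector (axis times angle).
In Python, from bench import env gives the robot as it stands.
- The arm moves only by the tool move_arm, never from a script. Its argument "series" is text: rows parted by semicolons, each of 6 numbers parted by spaces: the shift along the world's x, y, z in m, then the turn, a rotation vector about the world's x, y, z in degrees. A call has 1 to 10 rows; each row shifts and turns the commanded pose from where the row before left it; what a row does not reach is not made up. A row lasts 1/10 s, in which the tool goes at most 50 mm and 8.59 degrees, less where a joint would pass 70% of its speed; a pose out of reach is approached as far as the arm can. A call is refused whole if a number of a shift passes 0.05 or a number of a turn 8.59, either way. A call with a gripper value outside its range is refused whole. "grip" is the finger opening in m, from 0 to 0.093, set as the call begins (left out, the last holds). The fingers move at their own pace and stop on an object; the grip force is fixed at half the most. Time passes only in rows, so rows that do not move let the fingers close. It gives the time, the measured TCP pose, the force and the opening at its end, in the units of the state.
- env.observe(): the state, without advancing time (a new reading comes with each control period).
- env.capture(name): name is "scene" or "top" or "wrist"; returns (picture, depth): 480x640x3 uint8, red, green, blue; 480x640 float32, m along the optical axis (not along the pixel's ray), 0 where there is no reading.
- env.camera_info(name): a dict with "vertical_fov" (degrees; the focal length in pixels is half the picture's height over the tangent of half this angle, whatever the lens; pixels are square), "cx", "cy" (the principal point, pixels), "camera_from_world" (4x4, takes a point from world to camera coordinates). Camera axes: x right, y up, looking along -z (the intrinsics and any distortion apply to the point x, -y, -z); pixel columns grow to the right and rows downward; lengths in m; the calibration is good to about 2 mm. A picture is of the moment at which its call begins: read the wrist's pose just before it. camera_info takes no time and is no camera call; for the wrist camera it gives the pose at the moment of the call.
- env.sign_off(): hands the job in, once; it reports no verdict.
Trained networks look in the newest picture that a camera, given by its name, has taken for a name from the list of things; names that differ only in an ending like _2 or _b are one class to them, and where a whole thing is asked for, a point or a joint stands for the part that bears it (a point fixed in the world has none). Each returns a list of dicts, best first, with "score" (0 to 1); they miss things now and then, are a little off and sometimes report something else, mostly with a low value. They report only what shows in the picture. A call takes as long as a camera call.
- env.search_frame(camera, name): "extent" ([left, top, right, bottom] in pixels, round what is visible of it).
- env.trace(camera, name): "region" (480x640 bool, what is visible of it) and "extent" ([left, top, right, bottom] in pixels, round what is visible of it).
- env.spot_point(camera, name): "position" ([column, row] in pixels: a listed point, or the origin of a listed thing).
The state is a dict: "clock": time; "joints": joint angles; "qvel": joint speeds; "tau": joint torques, N m; "ee_pos": TCP position; "tcp_rot": TCP orientation; "ft_force": force on the tool from outside, world axes, zero at the start; "ft_torque": the same for the moment, N m; "finger_gap": finger opening in m.
Only numpy, scipy, OpenCV 4.12 (cv2) and the standard library are available. Lean on these libraries where they do the work, as an engineer would, in place of code of your own. Each camera call takes 0.05 s, during which the arm holds its last target. There are 200 camera calls.

## Working session

There is one attempt and no reset: what is moved stays moved. The work goes in short steps, Python scripts to look and compute and a tool call to move; the robot and the scene stay as the last step left them, time stands still between calls to the robot, and variables do not carry over. Pictures are saved under pics/ and viewed, about 12 in all and at most 16, crops included, and the job is handed in when it is done.

Besides the shell and the picture viewer there is one more tool, called after "Emit:" as name(argument=value, ...) on one line, values as JSON. move_arm: Moves the arm, as the interface text tells. Its arguments: {"type":"object","properties":{"series":{"type":"string"},"grip":{"type":"number"}},"required":["series"]}

```bash
ls; mkdir -p pics; cat > h.py <<'E'
import numpy as np, cv2
from bench import env
def snap(c,fn=None):
    info=env.camera_info(c); p,d=env.capture(c)
    if fn: cv2.imwrite('pics/'+fn,p[:,:,::-1])
    return p,d,info
def deproj(u,v,z,info):
    f=240/np.tan(np.radians(info['vertical_fov'])/2)
    u=np.asarray(u,float);v=np.asarray(v,float)
    X=np.stack([(u-info['cx'])/f*z,-(v-info['cy'])/f*z,-z,np.ones_like(z)],-1)
    return (X@np.linalg.inv(np.array(info['camera_from_world'])).T)[...,:3]
E
python3 - <<'E'
from h import *
s=env.observe();print(s)
for c in('scene','top','wrist'):
    p,d,i=snap(c,c+'1.png'); print(c,{k:v for k,v in i.items()}, (d>0).mean())
E
```

```text
pics
{'clock': 0.0, 'joints': array([-1.25679011e+00,  1.16456377e-01,  1.44222712e+00, -3.10415189e-06,
        1.58400226e+00, -3.78059270e-02]), 'qvel': array([-0.0003533 , -0.0007296 , -0.00061588, -0.00012175,  0.00050763,
        0.00017908]), 'tau': array([-2.02127630e-03, -7.21258092e+01, -6.22614098e+01,  7.79130729e-02,
        2.36098497e-02, -7.74924206e-05]), 'ee_pos': array([ 0.23253168, -0.6334762 ,  0.21794883]), 'tcp_rot': array([-3.09204722e+00, -5.49590197e-01,  2.41116935e-04]), 'ft_force': array([-0.41423272, -0.10100085, -0.70417722]), 'ft_torque': array([ 0.01170751, -0.01123409, -0.00647564]), 'finger_gap': 0.0929475670523423}
scene {'vertical_fov': 44.222772221943075, 'cx': 323.76768893361435, 'cy': 233.76935123226968, 'camera_from_world': array([[-0.07684143,  0.99702073,  0.00671274,  0.05822657],
       [-0.68826412, -0.05791402,  0.72314485,  0.31536384],
       [ 0.72137916,  0.05094735,  0.69066379, -1.6196318 ],
       [ 0.        ,  0.        ,  0.        ,  1.        ]])} 0.995908203125
top {'vertical_fov': 51.077304610648945, 'cx': 315.01947008356404, 'cy': 236.35737812174492, 'camera_from_world': array([[-0.00252754, -0.99995356, -0.0093004 ,  0.00226928],
       [ 0.99734123, -0.00319806,  0.07280278, -0.54099528],
       [-0.07282914, -0.00909166,  0.99730299, -1.08133161],
       [ 0.        ,  0.        ,  0.        ,  1.        ]])} 0.9960123697916666
wrist {'vertical_fov': 61.35445122897684, 'cx': 318.10174811231667, 'cy': 244.21467970409873, 'camera_from_world': array([[ 3.44390916e-01, -9.38826338e-01, -5.83809012e-05,
        -6.74996553e-01],
       [ 9.07322616e-01,  3.32850336e-01, -2.56858567e-01,
         3.03662640e-02],
       [ 2.41165020e-01,  8.84067867e-02,  9.66449002e-01,
        -3.89578205e-01],
       [ 0.00000000e+00,  0.00000000e+00,  0.00000000e+00,
         1.00000000e+00]])} 0.9960384114583334
```

View pics/top1.png

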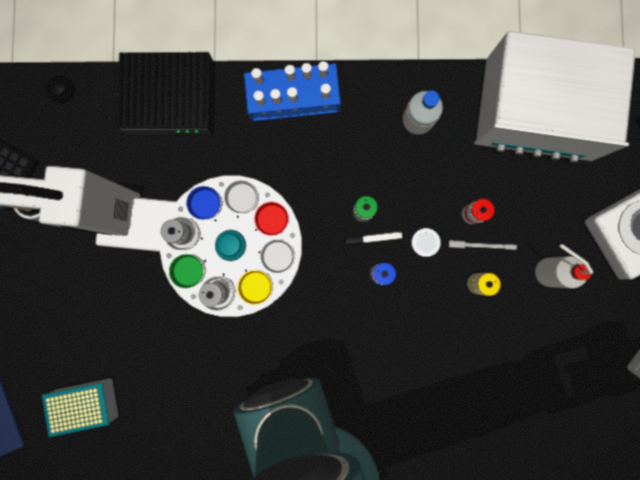

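View pics/scene1.png

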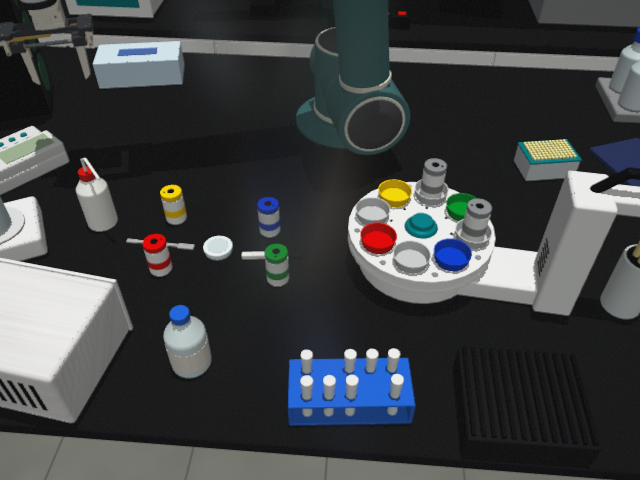

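```bash
cat > m.py <<'E'
from h import *
def measure(c='top',things=None):
    p,d,i=snap(c)
    for n in things or [a+b for a in('beaker_','cup_') for b in('red','yellow','blue','green')]+['sample_a']:
        for r in env.trace(c,n)[:2 if n=='sample_a' else 1]:
            m=r['region']&(d>0); v,u=np.nonzero(m); P=deproj(u,v,d[m],i)
            zt=np.percentile(P[:,2],97); t=P[abs(P[:,2]-zt)<.004]
            xy=t[:,:2].astype(np.float32); (cx,cy),rad=cv2.minEnclosingCircle(xy)
            print(n,round(r['score'],2),'ext',np.round(r['extent']),'ztop %.3f'%zt,'mean',t[:,:2].mean(0).round(4),'circ %.4f %.4f r%.4f'%(cx,cy,rad),len(t))
E
python3 -c "
from m import *
measure()"
```

```text
beaker_red 0.66 ext [460. 198. 493. 222.] ztop 0.084 mean [ 0.5913 -0.3471] circ 0.5915 -0.3472 r0.0223 239
beaker_yellow 0.63 ext [468. 275. 500. 298.] ztop 0.084 mean [ 0.438 -0.356] circ 0.4382 -0.3556 r0.0220 254
beaker_blue 0.73 ext [371. 262. 398. 284.] ztop 0.084 mean [ 0.4582 -0.1426] circ 0.4590 -0.1424 r0.0222 237
beaker_green 0.91 ext [356. 197. 376. 220.] ztop 0.085 mean [ 0.5972 -0.107 ] circ 0.5972 -0.1063 r0.0218 191
cup_red 0.56 ext [252. 202. 287. 235.] ztop 0.115 mean [0.572  0.0947] circ 0.5708 0.0881 r0.0347 111
cup_yellow 0.94 ext [238. 270. 273. 309.] ztop 0.116 mean [0.4328 0.1211] circ 0.4333 0.1204 r0.0352 144
cup_green 0.65 ext [166. 258. 206. 289.] ztop 0.117 mean [0.4648 0.2612] circ 0.4654 0.2576 r0.0354 145
sample_a 0.79 ext [159. 218. 191. 244.] ztop 0.179 mean [0.5414 0.2695] circ 0.5415 0.2692 r0.0222 322
sample_a 0.71 ext [197. 282. 226. 305.] ztop 0.179 mean [0.4207 0.1954] circ 0.4212 0.1957 r0.0224 349
```

The top view shows four standards on the bench: green (366,207), red (483,210), blue (383,273) and yellow (485,284). The turntable is centred near (231,245), with grey samples at (175,231) and (211,294). The blue cup at (204,203) was missed by the network. I'm moving in to check from near with the wrist camera.

Emit:
move_arm(series="0 0 0.04 0 0 0;0.01 0.02 0.04 0 0 1.5;0.03 0.04 0.01 0 0 1.5;0.04 0.04 0 0 0 1.5;0.04 0.04 0 0 0 1.5;0.04 0.04 0 0 0 1.5;0.04 0.04 0 0 0 1.5;0.04 0.04 0 0 0 1.5;0.03 0.02 0 0 0 1.5;0.02 0.01 0 0 0 0", grip=0.093)

```text
clock: 1.65
ee_pos: [0.5006, -0.3655, 0.3088]
tcp_rot: [3.017, 0.875, 0.001]
ft_force: [-0.3, -0.8, 1.1]
finger_gap: 0.0932
```

```bash
python3 -c "
from m import *
s=env.observe();print(s['ee_pos'],s['tcp_rot'],s['clock'])
measure('wrist',['beaker_red','beaker_yellow','beaker_blue','beaker_green'])
p,d,i=snap('wrist','w2.png')"
```

```text
[ 0.50059302 -0.36553147  0.30875297] [3.01715135e+00 8.74558570e-01 8.54032631e-04] 1.65
beaker_red 0.65 ext [329.  98. 377. 143.] ztop 0.082 mean [ 0.5909 -0.3484] circ 0.5908 -0.3488 r0.0224 1827
beaker_yellow 0.92 ext [256. 223. 306. 278.] ztop 0.082 mean [ 0.4375 -0.3565] circ 0.4370 -0.3566 r0.0225 1427
beaker_blue 0.94 ext [ 72.  99. 149. 146.] ztop 0.081 mean [ 0.4599 -0.144 ] circ 0.4591 -0.1436 r0.0227 1808
beaker_green 0.74 ext [138.   2. 175.  11.] ztop 0.037 mean [ 0.5792 -0.1194] circ 0.5798 -0.1186 r0.0085 33
```

View pics/w2.png

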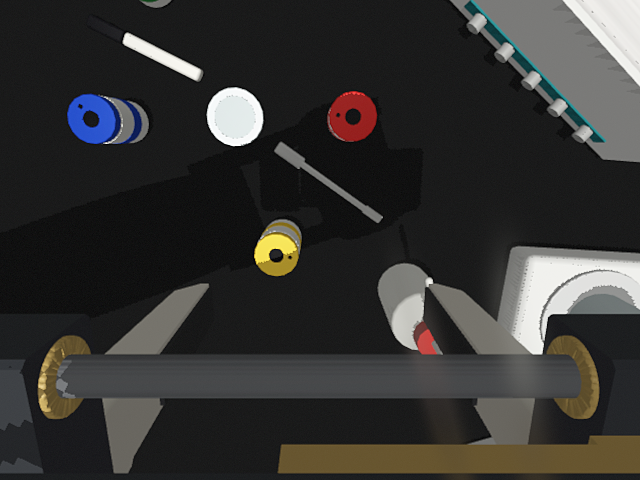

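Wrist and top agree to about 1 mm; the picture shows red (352,116), yellow (277,254) and blue (93,119). Next I check clearance for the gripper body at the red pick, and fit the cup pattern.

```bash
python3 - <<'E'
from h import *
from scipy.optimize import least_squares
d=None
import cv2
i=env.camera_info('scene'); p,d,i=snap('scene')
v,u=np.mgrid[0:480,0:640]; P=deproj(u,v,d,i); ok=(d>0)&(P[...,2]>.09)&(P[...,2]<.25)
for n,(x,y,a) in dict(red=(.591,-.348,-58),yellow=(.4375,-.3565,33)).items():
    a=np.radians(a); dx=P[...,0]-x; dy=P[...,1]-y
    l=abs(dx*np.cos(a)+dy*np.sin(a))-.094; w=abs(-dx*np.sin(a)+dy*np.cos(a))-.0375
    g=np.where(ok,np.maximum(l,w),9); k=np.unravel_index(g.argmin(),g.shape); print(n,'gap',g[k],P[k],k[::-1])
p,d,i=snap('top'); P=deproj(u,v,d,i); hsv=cv2.cvtColor(p,cv2.COLOR_RGB2HSV)
z=P[...,2]
rim=(d>0)&(z>.110)&(z<.119)&(hsv[...,1]>120)&(P[...,1]>.05)&(P[...,1]<.3)&(abs(P[...,0]-.518)<.15)
hue=hsv[...,0]; masks={'red':(hue<8)|(hue>172),'yellow':abs(hue.astype(int)-28)<8,'green':abs(hue.astype(int)-65)<12,'blue':abs(hue.astype(int)-115)<12}
C={}
for n,m in masks.items():
    q=P[rim&m][:,:2]
    f=least_squares(lambda s:np.hypot(*(q-s).T)-.0343,np.median(q,0),loss='soft_l1',f_scale=.002); C[n]=f.x
    print(n,len(q),f.x.round(4),'rms',np.sqrt((f.fun**2).mean()).round(4))
A=np.array([C[k] for k in('red','yellow','green','blue')])
f=least_squares(lambda s:np.concatenate([A[k]-s[:2]-.1*np.array([np.cos(s[2]-k*np.pi/2),np.sin(s[2]-k*np.pi/2)]) for k in range(4)]),[.518,.175,-1])
print(f.x, (f.fun*1e3).round(1))
for k,n in enumerate(('red','yellow','green','blue')): print(n,(f.x[:2]+.1*np.array([np.cos(f.x[2]-k*np.pi/2),np.sin(f.x[2]-k*np.pi/2)])).round(4),np.degrees(f.x[2]-k*np.pi/2))
E
```

```text
red gap 0.04870874886940732 [ 0.73691551 -0.42510095  0.14060143] (np.int64(78), np.int64(272))
yellow gap 0.07794818014025529 [ 0.44558696 -0.48890444  0.09804251] (np.int64(106), np.int64(183))
red 94 [0.57   0.0864] rms 0.0017
yellow 128 [0.4333 0.1196] rms 0.0017
green 58 [0.4651 0.2555] rms 0.0014
blue 90 [0.6024 0.2235] rms 0.0017
[ 0.51768851  0.17127611 -1.01767795] [-0.2  0.2  0.7  0.9 -0.1 -0.8 -0.4 -0.3]
red [0.5702 0.0862] -58.30865115353101
yellow [0.4326 0.1187] -148.308651153531
green [0.4652 0.2564] -238.308651153531
blue [0.6028 0.2238] -328.308651153531
```

Red body gap is 49 mm and the cup pattern residuals are under 1 mm. Now the red pick.

Emit:
move_arm(series="0.04 0.008 0 0 0 0;0.04 0.008 0 0 0 0;0.01 0.001 -0.03 0 0 0;0 0 -0.05 0 0 0;0 0 -0.05 0 0 0;0 0 -0.03 0 0 0;0 0 0 0 0 0;0 0 0 0 0 0")

```text
clock: 2.85
ee_pos: [0.5887, -0.3513, 0.1498]
tcp_rot: [3.019, 0.869, 0.001]
ft_force: [-0.3, -0.6, 0.9]
finger_gap: 0.0928
```

Emit:
move_arm(series="0.002 0.003 -0.03 0 0 0;0 0 -0.03 0 0 0;0 0 -0.03 0 0 0;0 0 -0.018 0 0 0;0 0 0 0 0 0;0 0 0 0 0 0")

```text
clock: 3.45
ee_pos: [0.5915, -0.3483, 0.0427]
tcp_rot: [3.017, 0.869, 0.002]
ft_force: [0.6, 0.2, 0.3]
finger_gap: 0.0927
```

Emit:
move_arm(series="0 0 0 0 0 0;0 0 0 0 0 0;0 0 0 0 0 0;0 0 0 0 0 0;0 0 0 0 0 0;0 0 0 0 0 0;0 0 0 0 0 0;0 0 0 0 0 0", grip=0.03)

```text
clock: 4.25
ee_pos: [0.5908, -0.3477, 0.0404]
tcp_rot: [-3.019, -0.87, 0.0]
ft_force: [-0.1, -0.1, 0.4]
finger_gap: 0.0445
```

Emit:
move_arm(series="0 0 0.02 0 0 0;0 0 0.04 0 0 0;0 0 0.05 0 0 0;0 0 0.05 0 0 0;0 0.02 0.03 0 0 0;-0.005 0.04 0.01 0 0 0;-0.005 0.045 0 0 0 0;-0.005 0.045 0 0 0 0;-0.005 0.045 0 0 0 0;0 0.045 0 0 0 0")

```text
clock: 5.25
ee_pos: [0.57, -0.106, 0.2406]
tcp_rot: [3.019, 0.869, 0.0]
ft_force: [0.7, -0.1, -0.1]
finger_gap: 0.0445
```

Emit:
move_arm(series="0 0.045 0 0 0 0;0 0.045 0 0 0 0;0 0.045 0 0 0 0;0 0.03 0 0 0 0;0 0.02 0 0 0 0;0 0 0 0 0 0;0 0 0 0 0 0")

```text
clock: 5.95
ee_pos: [0.5707, 0.0773, 0.2404]
tcp_rot: [3.018, 0.871, -0.0]
ft_force: [-0.9, -0.4, -1.5]
finger_gap: 0.0442
```

Emit:
move_arm(series="-0.001 0.008 0 0 0 0;0 0 -0.03 0 0 0;0 0 -0.03 0 0 0;0 0 -0.02 0 0 0;0 0 -0.01 0 0 0;0 0 0 0 0 0;0 0 0 0 0 0")

```text
clock: 6.65
ee_pos: [0.5702, 0.0851, 0.1516]
tcp_rot: [3.019, 0.869, 0.002]
ft_force: [-0.6, 0.7, -0.6]
finger_gap: 0.0448
```

```bash
python3 -c "
from h import *
print(env.observe()['ee_pos'])
p,d,i=snap('wrist','w3.png')"
```

```text
[0.57018892 0.08512528 0.15159185]
```

View pics/w3.png

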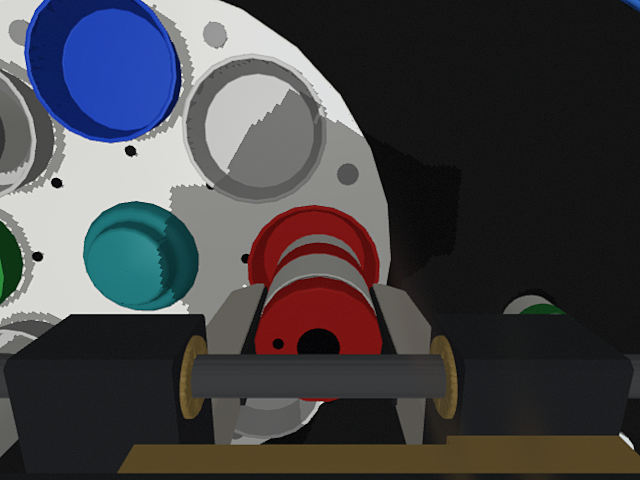

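The red beaker (318,340) lines up with its cup (314,255). Lowering it now.

Emit:
move_arm(series="0 0 -0.004 0 0 0;0 0 -0.004 0 0 0;0 0 -0.003 0 0 0;0 0 -0.002 0 0 0;0 0 0 0 0 0;0 0 0 0 0 0")

```text
clock: 7.3
ee_pos: [0.5698, 0.0853, 0.1375]
tcp_rot: [3.019, 0.87, -0.0]
ft_force: [-0.4, -0.1, -0.8]
finger_gap: 0.0445
```

Emit:
move_arm(series="0 0 -0.001 0 0 0;0 0 -0.001 0 0 0;0 0 0 0 0 0;0 0 0 0 0 0")

```text
clock: 7.7
ee_pos: [0.5698, 0.0854, 0.1354]
tcp_rot: [-3.019, -0.87, 0.0]
ft_force: [-0.5, 0.6, -1.0]
finger_gap: 0.0445
```

Emit:
move_arm(series="0 0 -0.001 0 0 0;0 0 0 0 0 0;0 0 0 0 0 0")

```text
clock: 8.0
ee_pos: [0.5699, 0.0854, 0.1354]
tcp_rot: [3.019, 0.87, 0.001]
ft_force: [-3.7, -0.7, 6.5]
finger_gap: 0.0443
```

Contact with the floor. Releasing and backing off.

Emit:
move_arm(series="0 0 0 0 0 0;0 0 0 0 0 0;0 0 0 0 0 0;0 0 0 0 0 0;0 0 0 0 0 0;0 0 0.02 0 0 0;0 0 0.04 0 0 0;0 0 0.05 0 0 0;0.005 -0.04 0.01 0 0 0;0.005 -0.045 0 0 0 0", grip=0.08)

```text
clock: 9.0
ee_pos: [0.5805, 0.0002, 0.2575]
tcp_rot: [3.016, 0.874, 0.006]
ft_force: [0.9, -0.3, -0.2]
finger_gap: 0.0799
```

```bash
python3 -c "
from m import *
print(env.observe()['ee_pos'])
measure('top',['beaker_red','cup_red'])
measure('wrist',['beaker_green','beaker_red'])"
```

```text
[5.80483617e-01 2.38867576e-04 2.57523194e-01]
beaker_green 0.59 ext [389. 225. 457. 288.] ztop 0.082 mean [ 0.5991 -0.1054] circ 0.5982 -0.1063 r0.0226 1796
beaker_red 0.76 ext [153. 154. 248. 229.] ztop 0.176 mean [0.5707 0.0846] circ 0.5701 0.0847 r0.0225 4191
```

Red is seated (top 0.176, centre 0.5705, 0.0847). Green is next.

Emit:
move_arm(series="0.006 -0.04 0 0 0 0;0.006 -0.04 0 0 0 0;0.0055 -0.026 -0.03 0 0 0;0 0 -0.05 0 0 0;0 0 -0.05 0 0 0;0 0 -0.03 0 0 0;0 0 0 0 0 0", grip=0.093)

```text
clock: 10.0
ee_pos: [0.5952, -0.1041, 0.0897]
tcp_rot: [-3.015, -0.871, 0.01]
ft_force: [-0.3, -0.0, 0.5]
finger_gap: 0.0932
```

Emit:
move_arm(series="0.003 -0.002 -0.02 0 0 0;0 0 -0.02 0 0 0;0 0 -0.009 0 0 0;0 0 0 0 0 0;0 0 0 0 0 0")

```text
clock: 10.5
ee_pos: [0.601, -0.1075, 0.0471]
tcp_rot: [3.018, 0.87, 0.002]
ft_force: [-0.4, 0.7, 0.5]
finger_gap: 0.0932
```

Emit:
move_arm(series="0 0 0 0 0 0;0 0 0 0 0 0;0 0 0 0 0 0;0 0 0 0 0 0;0 0 0 0 0 0;0 0 0 0 0 0;0 0 0 0 0 0", grip=0.03)

```text
clock: 11.2
ee_pos: [0.6003, -0.1077, 0.0454]
tcp_rot: [-3.019, -0.87, 0.0]
ft_force: [0.1, 0.3, 0.3]
finger_gap: 0.0451
```

Emit:
move_arm(series="0 0 0.02 0 0 0;0 0 0.045 0 0 0;0 0 0.05 0 0 0;0 0 0.05 0 0 0;0 0 0.05 0 0 0;-0.01 0.03 0 0 0 0;-0.015 0.04 0 0 0 0;-0.015 0.04 0 0 0 0;-0.015 0.04 0 0 0 0;-0.015 0.04 0 0 0 0")

```text
clock: 12.2
ee_pos: [0.5294, 0.0836, 0.2604]
tcp_rot: [3.019, 0.87, 0.0]
ft_force: [0.6, 0.2, -0.7]
finger_gap: 0.0449
```

Emit:
move_arm(series="-0.015 0.04 0 0 0 0;-0.015 0.04 0 0 0 0;-0.015 0.04 0 0 0 0;-0.01 0.03 0 0 0 0;-0.01 0.02 0 0 0 0;0 0 0 0 0 0;0 0 0 0 0 0;0 0 0 0 0 0")

```text
clock: 13.0
ee_pos: [0.4656, 0.2517, 0.2604]
tcp_rot: [3.019, 0.869, -0.0]
ft_force: [-0.1, -0.2, -0.6]
finger_gap: 0.0449
```

Emit:
move_arm(series="0 0.003 -0.01 0 0 0;0 0 -0.03 0 0 0;0 0 -0.03 0 0 0;0 0 -0.02 0 0 0;0 0 -0.012 0 0 0;0 0 -0.004 0 0 0;0 0 0 0 0 0;0 0 0 0 0 0")

```text
clock: 13.8
ee_pos: [0.4657, 0.2554, 0.1555]
tcp_rot: [-3.019, -0.87, -0.002]
ft_force: [-0.7, 0.5, -0.6]
finger_gap: 0.0447
```

```bash
python3 -c "
from h import *
print(env.observe()['ee_pos'])
p,d,i=snap('wrist','w4.png')"
```

```text
[0.46571127 0.25541163 0.15549325]
```

View pics/w4.png

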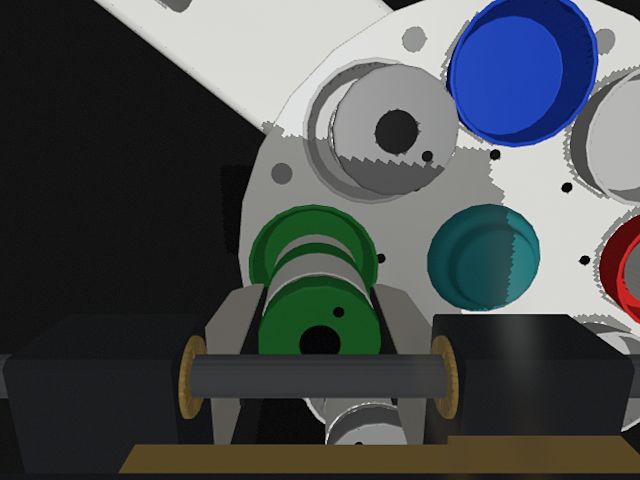

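Green (319,340) is aligned with its cup (314,255), and the samples are clear. Lowering.

Emit:
move_arm(series="0 0 -0.005 0 0 0;0 0 -0.004 0 0 0;0 0 -0.003 0 0 0;0 0 -0.002 0 0 0;0 0 -0.001 0 0 0;0 0 0 0 0 0;0 0 0 0 0 0")

```text
clock: 14.55
ee_pos: [0.4655, 0.2556, 0.1402]
tcp_rot: [-3.018, -0.87, -0.002]
ft_force: [-1.7, 1.0, 6.3]
finger_gap: 0.0447
```

Emit:
move_arm(series="0 0 -0.001 0 0 0;0 0 0 0 0 0;0 0 0 0 0 0")

```text
clock: 14.85
ee_pos: [0.4655, 0.2559, 0.1399]
tcp_rot: [-3.017, -0.87, -0.003]
ft_force: [-4.3, 2.1, 11.9]
finger_gap: 0.0446
```

Emit:
move_arm(series="0 0 0 0 0 0;0 0 0 0 0 0;0 0 0 0 0 0;0 0 0 0 0 0;0 0 0 0 0 0;0 0 0.02 0 0 0;0 0 0.05 0 0 0;0 0 0.05 0 0 0;0 -0.04 0.01 0 0 0;0 -0.04 0 0 0 0", grip=0.08)

```text
clock: 15.85
ee_pos: [0.4656, 0.1751, 0.271]
tcp_rot: [-3.018, -0.873, -0.005]
ft_force: [0.8, -0.4, -0.6]
finger_gap: 0.0797
```

Emit:
move_arm(series="0 -0.04 0 0 0 8.5;0 -0.04 0 0 0 8.5;0 -0.04 0 0 0 8.5;0 -0.04 0 0 0 8.5;0 -0.04 0 0 0 8.5;0 -0.04 0 0 0 8.5;0 -0.04 0 0 0 8.5;0 -0.03 0 0 0 8.5;0 0 0 0 0 8.5;0 0 0 0 0 8.5", grip=0.093)

```text
clock: 16.85
ee_pos: [0.4657, -0.1213, 0.2683]
tcp_rot: [-1.703, -2.639, 0.0]
ft_force: [0.8, 0.7, -0.3]
finger_gap: 0.0933
```

Emit:
move_arm(series="0 0 0 0 0 5;0 0 0 0 0 0;0 0 0 0 0 0")

```text
clock: 17.15
ee_pos: [0.4658, -0.1203, 0.2684]
tcp_rot: [-1.596, -2.706, 0.0]
ft_force: [0.4, -0.6, -0.0]
finger_gap: 0.0928
```

```bash
python3 -c "
from m import *
s=env.observe();print(s['ee_pos'],s['tcp_rot'],s['joints'].round(2), 2*np.degrees(np.arctan2(s['tcp_rot'][1],s['tcp_rot'][0]))-90)
measure('top',['beaker_green','sample_a','beaker_blue'])
measure('wrist',['beaker_blue','beaker_green'])"
```

```text
[ 0.46584671 -0.12030934  0.26842207] [-1.59606787e+00 -2.70588871e+00  4.54545364e-05] [-0.31 -0.32  1.77 -0.    1.7  -0.81] -331.0684401244623
beaker_green 0.98 ext [166. 261. 200. 285.] ztop 0.179 mean [0.4637 0.2546] circ 0.4634 0.2542 r0.0220 297
sample_a 0.82 ext [162. 216. 196. 245.] ztop 0.179 mean [0.5408 0.269 ] circ 0.5415 0.2696 r0.0225 331
sample_a 0.56 ext [197. 283. 225. 308.] ztop 0.179 mean [0.4209 0.1955] circ 0.4213 0.1952 r0.0222 315
beaker_blue 0.32 ext [172. 256. 205. 287.] ztop 0.117 mean [0.4701 0.2482] circ 0.4662 0.2570 r0.0349 68
beaker_blue 0.87 ext [277. 201. 326. 258.] ztop 0.082 mean [ 0.4593 -0.1418] circ 0.4593 -0.1426 r0.0226 1809
```

Green is seated and the samples are unmoved. Blue pick.

Emit:
move_arm(series="-0.0065 -0.022 -0.02 0 0 3;0 0 -0.05 0 0 0;0 0 -0.05 0 0 0;0 0 -0.04 0 0 0;0 0 0 0 0 0;0 0 0 0 0 0;0 0 0 0 0 0")

```text
clock: 18.2
ee_pos: [0.4605, -0.1427, 0.1113]
tcp_rot: [1.519, 2.746, 0.001]
ft_force: [0.4, 0.1, 0.3]
finger_gap: 0.0929
```

Emit:
move_arm(series="-0.001 0 -0.03 0 0 0;0 0 -0.025 0 0 0;0 0 -0.014 0 0 0;0 0 0 0 0 0;0 0 0 0 0 0;0 0 0 0 0 0")

```text
clock: 18.8
ee_pos: [0.4592, -0.1426, 0.0412]
tcp_rot: [1.52, 2.747, 0.001]
ft_force: [0.1, -0.9, -0.2]
finger_gap: 0.0929
```

Emit:
move_arm(series="0 0 0 0 0 0;0 0 0 0 0 0;0 0 0 0 0 0;0 0 0 0 0 0;0 0 0 0 0 0;0 0 0 0 0 0;0 0 0 0 0 0", grip=0.03)

```text
clock: 19.5
ee_pos: [0.4584, -0.1423, 0.0395]
tcp_rot: [-1.521, -2.749, -0.0]
ft_force: [0.5, 0.1, -0.1]
finger_gap: 0.0443
```

Emit:
move_arm(series="0 0 0.02 0 0 0;0 0 0.05 0 0 0;0 0 0.05 0 0 0;0 0 0.05 0 0 0;0 0 0.05 0 0 0;0.01 0.025 0 0 0 0;0.015 0.04 0 0 0 0;0.015 0.04 0 0 0 0;0.015 0.04 0 0 0 0;0.015 0.04 0 0 0 0")

```text
clock: 20.5
ee_pos: [0.5286, 0.0444, 0.2595]
tcp_rot: [1.521, 2.749, 0.0]
ft_force: [1.0, -0.6, -0.8]
finger_gap: 0.0443
```

Emit:
move_arm(series="0.015 0.04 0 0 0 0;0.015 0.04 0 0 0 0;0.015 0.04 0 0 0 0;0.015 0.03 0 0 0 0;0.01 0.02 0 0 0 0;0.005 0.01 0 0 0 0;0 0 0 0 0 0;0 0 0 0 0 0")

```text
clock: 21.3
ee_pos: [0.6032, 0.222, 0.2594]
tcp_rot: [-1.521, -2.749, 0.001]
ft_force: [0.5, 0.1, -0.4]
finger_gap: 0.0442
```

Emit:
move_arm(series="0 0.0015 -0.01 0 0 0;0 0 -0.03 0 0 0;0 0 -0.03 0 0 0;0 0 -0.02 0 0 0;0 0 -0.012 0 0 0;0 0 -0.006 0 0 0;0 0 0 0 0 0;0 0 0 0 0 0")

```text
clock: 22.1
ee_pos: [0.6037, 0.2242, 0.1526]
tcp_rot: [1.52, 2.748, 0.002]
ft_force: [-0.4, 0.3, -0.4]
finger_gap: 0.0447
```

```bash
python3 -c "
from h import *
print(env.observe()['ee_pos'])
p,d,i=snap('wrist','w5.png')"
```

```text
[0.60370379 0.22416575 0.15261804]
```

View pics/w5.png

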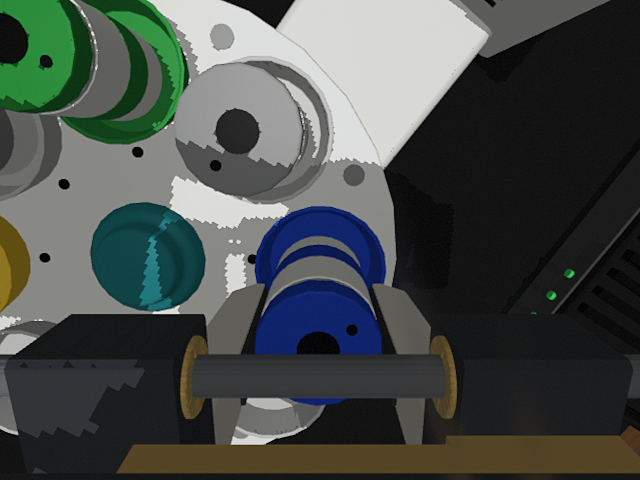

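Blue (319,342) is over its cup (320,257). Lowering.

Emit:
move_arm(series="0 0 -0.006 0 0 0;0 0 -0.005 0 0 0;0 0 -0.003 0 0 0;0 0 -0.002 0 0 0;0 0 -0.001 0 0 0;0 0 0 0 0 0;0 0 0 0 0 0")

```text
clock: 22.85
ee_pos: [0.6034, 0.2242, 0.1345]
tcp_rot: [1.521, 2.749, 0.0]
ft_force: [-0.9, 0.1, -1.5]
finger_gap: 0.0445
```

Emit:
move_arm(series="0 0 -0.001 0 0 0;0 0 0 0 0 0;0 0 0 0 0 0")

```text
clock: 23.15
ee_pos: [0.6035, 0.2242, 0.1344]
tcp_rot: [1.521, 2.749, 0.001]
ft_force: [-3.0, -0.2, 7.1]
finger_gap: 0.0443
```

Emit:
move_arm(series="0 0 0 0 0 0;0 0 0 0 0 0;0 0 0 0 0 0;0 0 0 0 0 0;0 0 0 0 0 0;0 0 0.02 0 0 0;0 0 0.05 0 0 0;0 0 0.05 0 0 0;-0.01 -0.035 0.01 0 0 0;-0.012 -0.045 0 0 0 0", grip=0.08)

```text
clock: 24.15
ee_pos: [0.5817, 0.1445, 0.2661]
tcp_rot: [1.516, 2.748, 0.004]
ft_force: [1.6, -0.8, -0.6]
finger_gap: 0.0799
```

Emit:
move_arm(series="-0.012 -0.045 0 0 0 0;-0.012 -0.045 0 0 0 0;-0.012 -0.045 0 0 0 0;-0.012 -0.045 0 0 0 0;-0.012 -0.045 0 0 0 0;-0.012 -0.045 0 0 0 0;-0.012 -0.045 0 0 0 0;-0.012 -0.045 0 0 0 0;-0.012 -0.045 0 0 0 0;-0.012 -0.045 0 0 0 0", grip=0.093)

```text
clock: 25.15
ee_pos: [0.4605, -0.3076, 0.2637]
tcp_rot: [1.521, 2.748, -0.0]
ft_force: [1.4, 0.4, 0.3]
finger_gap: 0.0928
```

Emit:
move_arm(series="-0.012 -0.03 0 0 0 0;-0.01 -0.02 0 0 0 0;0 0 0 0 0 0;0 0 0 0 0 0")

```text
clock: 25.55
ee_pos: [0.4393, -0.3558, 0.2634]
tcp_rot: [-1.522, -2.748, -0.0]
ft_force: [0.3, 0.9, -0.4]
finger_gap: 0.0932
```

```bash
python3 -c "
from m import *
s=env.observe();print(s['ee_pos'],s['tcp_rot'],s['joints'].round(2))
measure('top',['beaker_blue','beaker_red'])
measure('wrist',['beaker_yellow'])"
```

```text
[ 0.4392794  -0.35583462  0.26339088] [-1.52203210e+00 -2.74812088e+00 -3.86550751e-04] [-0.73 -0.13  1.62  0.    1.66 -1.29]
beaker_blue 0.9 ext [186. 188. 216. 215.] ztop 0.179 mean [0.6034 0.2222] circ 0.6032 0.2225 r0.0221 328
beaker_red 0.59 ext [259. 201. 283. 230.] ztop 0.179 mean [0.5697 0.0844] circ 0.5699 0.0841 r0.0221 320
beaker_yellow 0.66 ext [287. 186. 343. 243.] ztop 0.082 mean [ 0.4368 -0.3557] circ 0.4370 -0.3562 r0.0224 1948
```

Emit:
move_arm(series="-0.002 0 -0.02 0 0 0;0 0 -0.05 0 0 0;0 0 -0.05 0 0 0;0 0 -0.03 0 0 0;0 0 0 0 0 0;0 0 0 0 0 0;0 0 0 0 0 0")

```text
clock: 26.5
ee_pos: [0.4383, -0.3564, 0.1161]
tcp_rot: [1.519, 2.746, -0.001]
ft_force: [0.9, -0.0, -0.0]
finger_gap: 0.0932
```

Emit:
move_arm(series="-0.001 0 -0.03 0 0 0;0 0 -0.03 0 0 0;0 0 -0.014 0 0 0;0 0 0 0 0 0;0 0 0 0 0 0;0 0 0 0 0 0")

```text
clock: 27.1
ee_pos: [0.4371, -0.3565, 0.0414]
tcp_rot: [1.52, 2.747, -0.001]
ft_force: [-1.1, 0.0, 0.3]
finger_gap: 0.0927
```

Emit:
move_arm(series="0 0 0 0 0 0;0 0 0 0 0 0;0 0 0 0 0 0;0 0 0 0 0 0;0 0 0 0 0 0;0 0 0 0 0 0;0 0 0 0 0 0", grip=0.03)

```text
clock: 27.8
ee_pos: [0.4364, -0.3558, 0.0394]
tcp_rot: [-1.521, -2.749, -0.0]
ft_force: [0.5, 0.5, -0.8]
finger_gap: 0.0446
```

Emit:
move_arm(series="0 0 0.02 0 0 0;0 0 0.05 0 0 0;0 0 0.05 0 0 0;0 0 0.05 0 0 0;0 0 0.04 0 0 0;0 0.03 0 0 0 0;0 0.045 0 0 0 0;0 0.045 0 0 0 0;0 0.045 0 0 0 0;0 0.045 0 0 0 0")

```text
clock: 28.8
ee_pos: [0.4359, -0.1442, 0.2494]
tcp_rot: [1.521, 2.748, 0.0]
ft_force: [2.2, -0.7, -0.6]
finger_gap: 0.0444
```

Emit:
move_arm(series="0 0.045 0 0 0 0;0 0.045 0 0 0 0;0 0.045 0 0 0 0;0 0.045 0 0 0 0;0 0.04 0 0 0 0;0 0.03 0 0 0 0;-0.004 0.015 0 0 0 0;0 0 0 0 0 0;0 0 0 0 0 0")

```text
clock: 29.7
ee_pos: [0.4323, 0.119, 0.2494]
tcp_rot: [1.52, 2.749, -0.0]
ft_force: [-0.6, 0.8, -0.8]
finger_gap: 0.0446
```

Emit:
move_arm(series="0 -0.001 -0.01 0 0 0;0 0 -0.03 0 0 0;0 0 -0.03 0 0 0;0 0 -0.015 0 0 0;0 0 -0.008 0 0 0;0 0 -0.004 0 0 0;0 0 0 0 0 0;0 0 0 0 0 0")

```text
clock: 30.5
ee_pos: [0.4328, 0.1182, 0.1535]
tcp_rot: [1.52, 2.748, 0.001]
ft_force: [-0.3, 0.1, -0.5]
finger_gap: 0.0446
```

```bash
python3 -c "
from h import *
print(env.observe()['ee_pos'])
p,d,i=snap('wrist','w6.png')"
```

```text
[0.43277687 0.11820503 0.15349505]
```

View pics/w6.png

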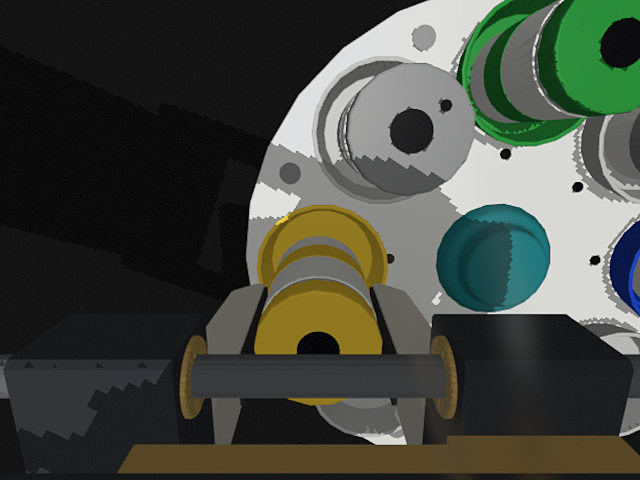

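Yellow (318,342) is aligned with its cup (322,256). Lowering.

Emit:
move_arm(series="0 0 -0.006 0 0 0;0 0 -0.005 0 0 0;0 0 -0.004 0 0 0;0 0 -0.002 0 0 0;0 0 -0.001 0 0 0;0 0 0 0 0 0;0 0 0 0 0 0")

```text
clock: 31.25
ee_pos: [0.4324, 0.1182, 0.1346]
tcp_rot: [1.521, 2.749, 0.0]
ft_force: [0.6, -0.2, -1.8]
finger_gap: 0.0447
```

Emit:
move_arm(series="0 0 -0.001 0 0 0;0 0 0 0 0 0;0 0 0 0 0 0")

```text
clock: 31.55
ee_pos: [0.4325, 0.1182, 0.1343]
tcp_rot: [1.52, 2.748, 0.001]
ft_force: [-3.6, -1.8, 7.4]
finger_gap: 0.0446
```

Emit:
move_arm(series="0 0 0 0 0 0;0 0 0 0 0 0;0 0 0 0 0 0;0 0 0 0 0 0;0 0 0 0 0 0;0 0 0.02 0 0 0;0 0 0.05 0 0 0;0 0 0.05 0 0 0;0 -0.035 0.01 0 0 0;0 -0.045 0 0 0 0", grip=0.08)

```text
clock: 32.55
ee_pos: [0.4328, 0.0383, 0.266]
tcp_rot: [1.515, 2.749, 0.003]
ft_force: [0.8, -0.3, -0.5]
finger_gap: 0.0801
```

Emit:
move_arm(series="0 -0.045 0 0 0 0;0 -0.045 0 0 0 0;0 -0.045 0 0 0 0;0 0 0 0 0 0;0 0 0 0 0 0")

```text
clock: 33.05
ee_pos: [0.4322, -0.0975, 0.2633]
tcp_rot: [-1.524, -2.747, -0.0]
ft_force: [0.2, 0.7, -0.2]
finger_gap: 0.08
```

```bash
python3 -c "
from m import *
measure('top',['beaker_red','beaker_yellow','beaker_blue','beaker_green','sample_a'])
snap('scene','s7.png')
import cv2
p=cv2.imread('pics/s7.png')[120:320,320:520]; cv2.imwrite('pics/s7c.png',cv2.resize(p,None,fx=3,fy=3))"
```

```text
beaker_yellow 0.63 ext [242. 278. 269. 304.] ztop 0.179 mean [0.4333 0.1173] circ 0.4330 0.1168 r0.0224 325
beaker_blue 0.65 ext [186. 187. 214. 215.] ztop 0.179 mean [0.6032 0.2224] circ 0.6037 0.2222 r0.0224 324
beaker_green 0.87 ext [166. 259. 199. 283.] ztop 0.179 mean [0.4638 0.2549] circ 0.4638 0.2545 r0.0223 314
sample_a 0.72 ext [161. 218. 191. 245.] ztop 0.179 mean [0.5413 0.2691] circ 0.5416 0.2696 r0.0223 345
sample_a 0.6 ext [200. 282. 226. 308.] ztop 0.179 mean [0.421  0.1956] circ 0.4214 0.1954 r0.0223 332
```

View pics/s7c.png

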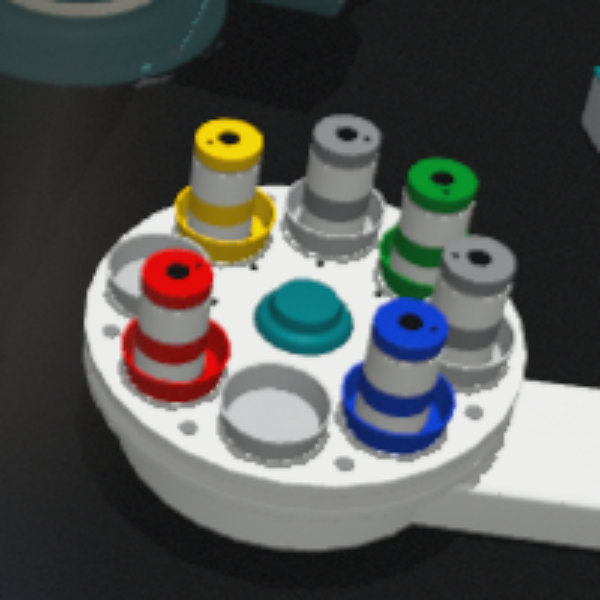

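In the crop, all four standards stand upright in the cups of their own colour: yellow (229,185), red (176,320), green (438,225) and blue (405,370). The samples are in place and the arm is clear, so I'm handing in.

```bash
python3 -c "
from bench import env
print(env.sign_off())"
```

```text
the job is handed in; nothing more can be done
None
```

I placed all four standards in the turntable cups of their own colour, each lowered until the wrist force showed it touching the cup floor. I handed the job in at about 33 s of the 115 s allowed; no verdict is reported.

- **Beakers:** In the last checks each beaker was within about 2.5 mm of its fitted cup centre. All tops read 0.179 m in the top camera, the same as the samples, and that camera reads about 4 mm high. The final scene picture shows all four upright.
- **Samples:** Both grey-lidded samples read within 1 mm of where they started.
- **Arm:** The gripper was open and clear of everything when I handed in.
- **Check that failed:** The network missed the red beaker in the last top view. Its place rests on an earlier top reading, taken after the blue was placed (0.570, 0.084), and on the final picture.

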